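# Unlock a tube dispenser and empty its hopper

## Task

The tube dispenser was carried to the bench with its slide gate locked by the red spring pin. Pull the pin up, turn it a quarter turn so that it stays out in its rest notch, then pull the gate open so that all five tubes drop into the blue tray and push the gate fully shut again. Leave the pin parked in its notch, and do not disturb the rack, the cup or the timer.

Things in the scene. Friction and masses are not known exactly. Their poses are not given: they have to be found in the camera images.
- dispenser: Sample-tube dispenser, 194 x 148 mm on plan; it stands firm and does not move. Grey frame, clear hopper (x -32 to +78 mm, y +-56, top 118 mm), blue tray below, steel slide gate between aluminium rails (top 68 mm). Origin on the worktop under the hopper mouth; the gate slides out along its -x. Pin bridge x -98 to -62 mm, y +-66, top 82; pin axis at x -80, y 0; gate handle at x -153 mm when shut.
- pin_grip (a point): Grip point in the red T-grip of the spring pin, on the pin's vertical axis, 140 mm above the worktop while locked. The grip is a rounded block 60 mm long (its x), 30 mm wide (its y: pinch across this) and 28 mm high; the point lies 18 mm above its underside. The steel sleeve below it, 29 mm across, ends at 120 mm height.
- pin (a joint): Lift of the spring pin, m: 0 = home, its tip through the hole in the gate (locked); 0.020 = top of travel. A spring (4 N at 0, 8 N at 0.020) and its weight (1 N) pull it down. It turns only when lifted more than 0.016; parked in the rest notch it stays at 0.012, its tip clear of the gate.
- pin_knob (a joint): Turn of T-grip and pin about the vertical, rad, counter-clockwise from above positive, -1.9 to 1.9. 0 = grip in line with the gate, lugs over the sleeve's deep slots (the pin springs home). At +1.57 or -1.57 (a quarter turn either way, grip crosswise) the lugs sit in rest notches 4 mm below the rim, whose sloping sides draw them in from 0.3 rad off. Turns easily when lifted.
- gate_grip (a point): Grip point in the black handle at the free end of the slide gate, 104 mm above the worktop; axes as the dispenser's. The handle is an upright rounded block 16 mm thick (dispenser's x: pinch across this), 50 mm wide (y), from 80 to 120 mm above the worktop; the flat gate under it has its top at 62 mm.
- gate (a joint): Opening of the slide gate, m: 0 = shut, 0.052 = fully out along the dispenser's -x. Dry friction 2.5 N, no spring: it stays where it is left. The last tube drops at about 0.045. While the pin is home the gate moves no more than 2 mm.
- tray_middle (a point): Middle of the floor of the blue catch tray on the dispenser's base, 11 mm above the worktop; inside 103 mm (dispenser's x) x 105 mm (y), walls 19 mm (front) and 25 mm high. The tubes fall straight into it through the hopper's mouth.
- tube_0: Empty capped sample tube, whitish with a purple cap, 92 mm long, 13 mm thick, cap 15 mm, 14 g, lying across the hopper on the gate at the start. Origin at its round end, z along it to the cap.
- tube_0_mid (a point): Middle of tube_0's length, on its axis.
- tube_1: Empty capped sample tube, whitish with a purple cap, 92 mm long, 13 mm thick, cap 15 mm, 14 g, lying across the hopper on the gate at the start. Origin at its round end, z along it to the cap.
- tube_1_mid (a point): Middle of tube_1's length, on its axis.
- tube_2: Empty capped sample tube, whitish with a purple cap, 92 mm long, 13 mm thick, cap 15 mm, 14 g, lying across the hopper on the gate at the start. Origin at its round end, z along it to the cap.
- tube_2_mid (a point): Middle of tube_2's length, on its axis.
- tube_3: Empty capped sample tube, whitish with a purple cap, 92 mm long, 13 mm thick, cap 15 mm, 14 g, lying across the hopper on the gate at the start. Origin at its round end, z along it to the cap.
- tube_3_mid (a point): Middle of tube_3's length, on its axis.
- tube_4: Empty capped sample tube, whitish with a purple cap, 92 mm long, 13 mm thick, cap 15 mm, 14 g, lying across the hopper on the gate at the start. Origin at its round end, z along it to the cap.
- tube_4_mid (a point): Middle of tube_4's length, on its axis.
- tube_rack: Blue empty tube rack, 62 x 124 x 66 mm, loose bystander to the right. Origin under its middle.
- specimen_cup: White specimen cup with orange-red lid, 62 mm across, 73 mm high, loose bystander to the left. Origin under its middle.
- timer: White digital lab timer, 60 x 66 x 18 mm, lying flat, loose bystander at the right front. Origin under its middle.

How it is judged:
On the way, in this order (a step that is already met when the one before it is completed fails the run):
1. the pin is parked: out, a quarter turn round, resting in its notch with the fingers off the dispenser (value of joint pin between 0.0095 and 0.0145 m and (value of joint pin_knob between 1.3 and 1.85 rad or value of joint pin_knob between -1.85 and -1.3 rad) and contact force between the fingers and dispenser below 0.2 N), for 0.2 s.
2. the gate is pulled open (at least 40 of its 52 mm) with the pin still parked (value of joint pin between 0.0095 and 0.0145 m and (value of joint pin_knob between 1.3 and 1.85 rad or value of joint pin_knob between -1.85 and -1.3 rad) and value of joint gate above 0.04 m), for 0.1 s.
At the end, for the whole second after the job is handed in: All five tubes lie at rest in the blue tray (middle of each within 58 mm of the tray's middle on plan and below 48 mm height), the gate is shut to within 4 mm, and the pin is still parked in a rest notch: lifted 9.5 to 14.5 mm and turned 1.3 to 1.85 rad either way (value of joint pin between 0.0095 and 0.0145 m and (value of joint pin_knob between 1.3 and 1.85 rad or value of joint pin_knob between -1.85 and -1.3 rad) and value of joint gate below 0.004 m and horizontal distance between each of tube_0_mid, tube_1_mid, tube_2_mid, tube_3_mid, tube_4_mid and tray_middle below 0.058 m and height (world z) of each of tube_0_mid, tube_1_mid, tube_2_mid, tube_3_mid, tube_4_mid below 0.048 m and linear speed of each of tube_0, tube_1, tube_2, tube_3, tube_4 below 0.05 m/s); the robot touches nothing.
It fails at once if the tube rack is moved more than 30 mm (distance of tube_rack from where it was at the start of the episode above 0.03 m).
It fails at once if the specimen cup is moved more than 30 mm (distance of specimen_cup from where it was at the start of the episode above 0.03 m).
It fails at once if the timer is moved more than 30 mm (distance of timer from where it was at the start of the episode above 0.03 m).
It also fails if it takes over 48 s, if anything falls off the work surface, if the arm or the gripper's body presses on something with over 40 N, if the wrist force passes 120 N, or if a joint passes its speed limit or range.

## Robot

A 6-joint arm with a two-finger parallel gripper is mounted at the origin on a cart in front of the work surface, level with it; the furniture and walls round the work are solid. World frame = base frame: x ahead of the robot, y to its left, z up, the work surface at z = 0. Lengths are in m, angles in rad, forces in N, time in s.
With the tool pointing down it reaches from about 0.35 to 0.775 m from the base axis. Payload 7.3 kg.
Tool frame: the origin (TCP) lies midway between the tips of the shut fingers; the grasp point (between the pads) lies 19 mm behind it; z points along the fingers, y is the line along which they close (so a half turn about z gives the same grasp; the last joint's range is limited). The gripper opens to 92 mm and grips with 3 to 60 N. Pads are 19 mm wide; open, the fingers measure 130 mm over their backs; the gripper's body (75 mm by 190 mm) begins 47 mm behind the grasp point.
Start: joints at [-1.352, 0.342, 1.524, -0, 1.275, -0.146], TCP at [0.187, -0.49, 0.227] pointing down, gripper open.
Joint ranges: [-2.53, 2.53], [-0.77, 2.02], [0.04, 2.7], [-1, 4.14], [0.28, 2.66], [-3.11, 3.11]. Speed limits (rad/s): [2.57, 2.57, 3.14, 3.14, 3.14, 3.14].

## Interface

Orientations are given as [roll, pitch, yaw] about the fixed x, y, z axes, in that order (R = Rz(yaw) Ry(pitch) Rx(roll)).
In Python, from cell import monitor, vision, workorder gives the robot as it stands.
- The arm moves only by the tool move_arm, never from a script. Its argument "rows" is a list of rows, each a list of 5 numbers: the shift along the world's x, y, z in mm, then the turn about the world's z in rad, then the closure, from -1 (fully open) to 1 (shut). A call has 1 to 12 rows; each row shifts and turns the commanded pose from where the row before left it; what a row does not reach is not made up. A row lasts 1/10 s, in which the tool goes at most 50 mm and 8.59 degrees, less where a joint would pass 70% of its speed; a pose out of reach is approached as far as the arm can. A call is refused whole if a number of a shift passes 50 or a number of a turn 0.15, either way. A call with a gripper value outside its range is refused whole. The fingers move at their own pace and stop on an object; "newtons" is the grip in N (left out, the last holds). Time passes only in rows, so rows that do not move let the fingers close. It gives the time, the measured TCP pose, the force, the opening and the grip force at its end, in the units of the state.
- monitor.observe(): the state, without advancing time (a new reading comes with each control period).
- vision.read_camera(name): name is "scene" or "top"; returns the picture (420x560x3 uint8, red, green, blue); there is no depth.
- vision.get_calibration(name): a dict with "K" (3x3 intrinsics, pixels), "k1" (the pictures are not rectified: a ray, as slopes to the right and down, at radius r is drawn at 1 + k1 r^2 times it, then the intrinsics apply), "T" (4x4, takes a point from camera to world coordinates). Camera axes: x right, y up, looking along -z (the intrinsics and any distortion apply to the point x, -y, -z); pixel columns grow to the right and rows downward; lengths in m; the calibration is good to about 2 mm. A picture is of the moment at which its call begins. get_calibration takes no time and is no camera call.
- workorder.hand_in(): hands the job in; it is judged then, once.
The state is a dict: "time": time; "qpos": joint angles; "qvel": joint speeds; "joint_efforts": joint torques, N m; "tool_pos": TCP position; "tool_rot": TCP orientation; "contact_force": force on the tool from outside, world axes, zero at the start; "torque": the same for the moment, N m; "opening": finger opening in m; "grip_force": force on a finger pad.
Only numpy, scipy, OpenCV 4.12 (cv2) and the standard library are available. Lean on these libraries where they do the work, as an engineer would, in place of code of your own. Each camera call takes 0.05 s, during which the arm holds its last target. There are 200 camera calls.

## Working session

There is one attempt and no reset: what is moved stays moved. The work goes in short steps, Python scripts to look and compute and a tool call to move; the robot and the scene stay as the last step left them, time stands still between calls to the robot, and variables do not carry over. Pictures are saved under pics/ and viewed, at most 10 in all, crops included, and the job is handed in when it is done.

Besides the shell and the picture viewer there is one more tool, called after ">>>" in YAML: its name, and indented under it one key for each argument. move_arm: Moves the arm, as the interface text tells. Its arguments: {"type":"object","properties":{"rows":{"type":"array","items":{"type":"array","items":{"type":"number"}}},"newtons":{"type":"number"}},"required":["rows"]}

```bash
mkdir -p pics
cat > h.py <<'E'
import numpy as np, cv2
from cell import monitor, vision, workorder
def snap(cam,name,crop=None,s=1):
    im=vision.read_camera(cam)[:,:,::-1]
    if crop: x0,y0,x1,y1=crop; im=im[y0:y1,x0:x1]
    if s!=1: im=cv2.resize(im,None,fx=s,fy=s,interpolation=cv2.INTER_CUBIC)
    cv2.imwrite('pics/'+name+'.png',im)
def proj(cam,P):
    c=vision.get_calibration(cam);T=np.array(c['T']);P=np.atleast_2d(P)
    p=(P-T[:3,3])@T[:3,:3]; s=np.c_[p[:,0],-p[:,1]]/-p[:,2:]
    s=s*(1+c['k1']*(s**2).sum(1,keepdims=True)); K=np.array(c['K'])
    return np.c_[s,np.ones(len(s))]@K.T[:,:2]
def unproj(cam,uv,z):
    c=vision.get_calibration(cam);T=np.array(c['T']);K=np.array(c['K'])
    d=np.linalg.solve(K,[uv[0],uv[1],1])[:2]; s=d.copy()
    for _ in range(30): s=d/(1+c['k1']*(s@s))
    r=T[:3,:3]@np.array([s[0],-s[1],-1]); t=T[:3,3]
    return t+r*(z-t[2])/r[2]
E
python3 - <<'E'
from h import *
a=vision.read_camera('scene');b=vision.read_camera('top')
for n,i in(('s',a),('t',b)): cv2.imwrite(f'pics/{n}0.png',cv2.resize(i[:,:,::-1],(800,600),interpolation=cv2.INTER_CUBIC))
for n in('scene','top'): print(vision.get_calibration(n))
print(monitor.observe())
E
```

```text
{'K': array([[404.46852434,   0.        , 275.26015547],
       [  0.        , 404.46852434, 212.17002717],
       [  0.        ,   0.        ,   1.        ]]), 'k1': -0.07589136434687081, 'T': array([[ 0.89625457,  0.31764756, -0.30956063,  0.25909151],
       [-0.44336825,  0.62219485, -0.64521172, -0.68782976],
       [-0.0123429 ,  0.71552331,  0.69847981,  0.79839412],
       [ 0.        ,  0.        ,  0.        ,  1.        ]])}
{'K': array([[526.92465331,   0.        , 280.0451991 ],
       [  0.        , 526.92465331, 219.40139095],
       [  0.        ,   0.        ,   1.        ]]), 'k1': 0.03359411348324978, 'T': array([[ 2.72942203e-02,  9.96625274e-01, -7.74150384e-02,
         4.93557576e-01],
       [-9.99627357e-01,  2.72443961e-02, -1.69987072e-03,
        -7.17012683e-02],
       [ 4.14991849e-04,  7.74325869e-02,  9.96997504e-01,
         1.33205806e+00],
       [ 0.00000000e+00,  0.00000000e+00,  0.00000000e+00,
         1.00000000e+00]])}
{'time': 0.1, 'qpos': array([-1.35199160e+00,  3.42641530e-01,  1.52491490e+00,  1.83865991e-05,
        1.27538442e+00, -1.45973198e-01]), 'qvel': array([ 0.00092967, -0.00237526, -0.00183033,  0.00017918,  0.00062823,
       -0.00056783]), 'joint_efforts': array([ 1.60264401e-03, -4.32004130e+01, -2.44694245e+01,  7.18266447e-02,
        5.25573897e-02, -6.37243056e-05]), 'tool_pos': array([ 0.18725087, -0.49009165,  0.22612273]), 'tool_rot': array([-3.14026135e+00, -2.13498152e-04,  3.64772418e-01]), 'contact_force': array([ 0.22576139, -0.36942882, -0.07092944]), 'torque': array([-0.04287754, -0.03459326,  0.03567063]), 'grip_force': 0.0, 'opening': 0.09202756886452307}
```

View pics/s0.png

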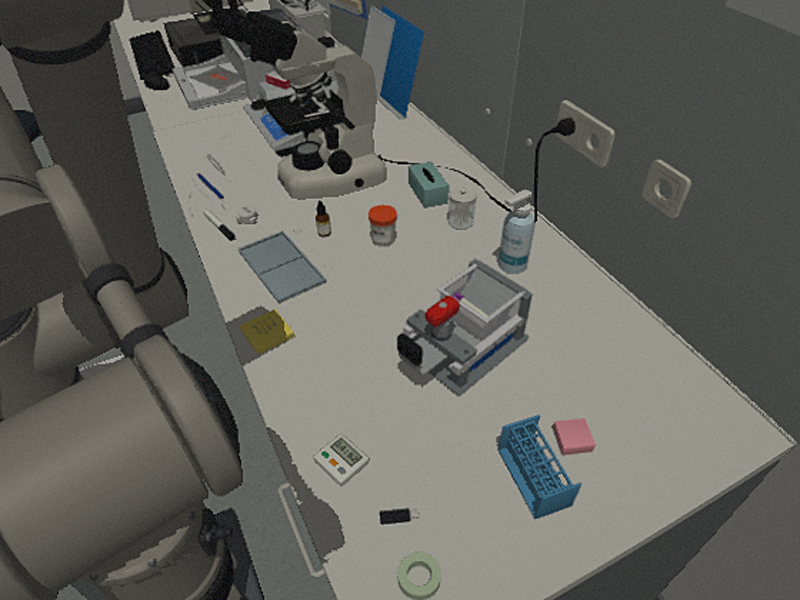

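View pics/t0.png

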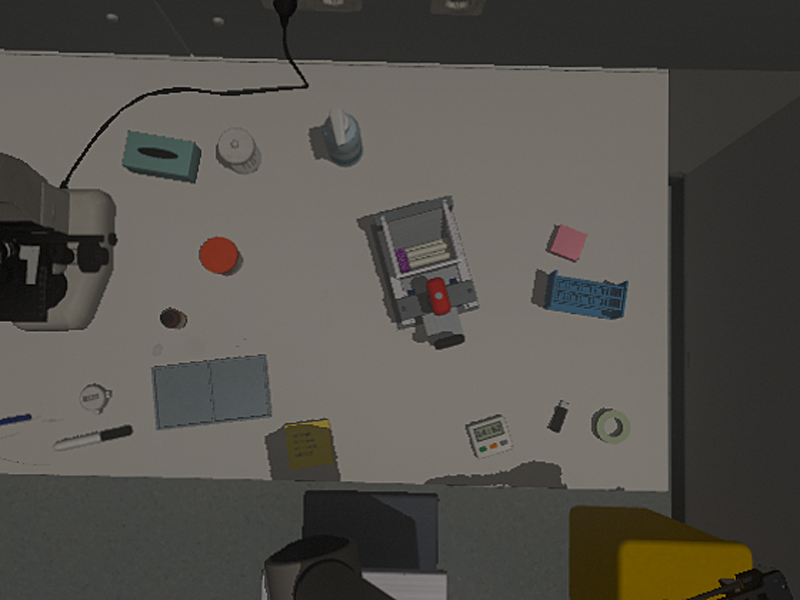

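The overview shows the dispenser in top view (800 px picture) with its red grip at about (438,296), handle at (450,340) and hopper towards (420,230). The rack is at (587,296), the cup at (219,255) and the timer at (490,436). Next I'll take an enlarged crop.

Run:
```python
from h import *
snap('top','t1',(240,130,350,250),5); snap('scene','s1',(270,175,380,285),5)
```

```text
(no output)
```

View pics/t1.png

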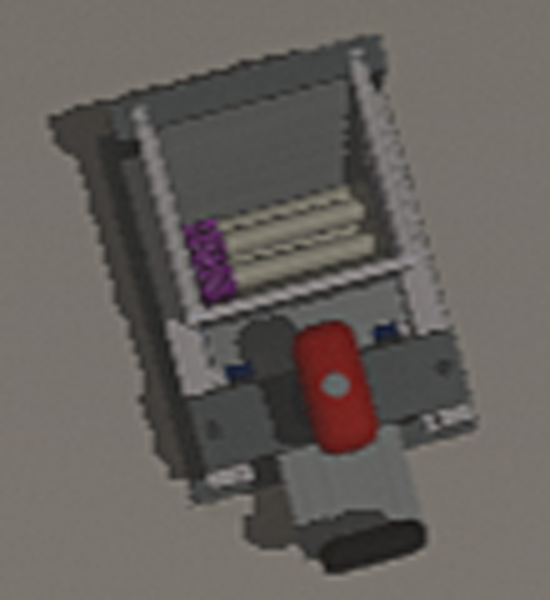

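View pics/s1.png

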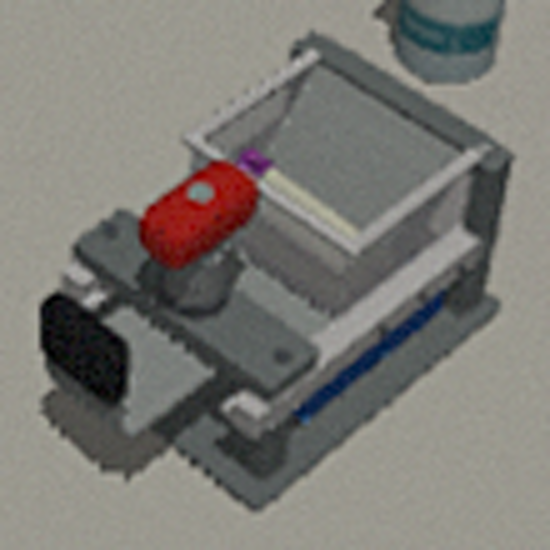

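Top crop: hub of the grip at (335,385), handle (373,546), bridge screws at (212,430) and (443,368), hopper rim corners at (195,315), (418,262), (140,112) and (357,55). Scene crop: hub (201,192) and screws (110,229), (283,355). The grip is in line with the gate, so the pin is locked. Next: fit the pose.

```bash
cat > fit.py <<'E'
from h import *
from scipy.optimize import least_squares
T=lambda u,v:(240+(u-2)/5,130+(v-2)/5)
S=lambda u,v:(270+(u-2)/5,175+(v-2)/5)
obs=[('top',T(335,385),(-80,0,151)),('top',T(373,546),(-153,0,120)),('top',T(327.5,399),(-80,0,82)),
('top',T(195,315),(-32,56,118)),('top',T(418,262),(-32,-56,118)),('top',T(140,112),(78,56,118)),('top',T(357,55),(78,-56,118)),
('scene',S(201,192),(-80,0,151)),('scene',S(196.5,292),(-80,0,82)),
('scene',S(190,138),(-32,56,118)),('scene',S(362,245),(-32,-56,118)),('scene',S(315,58),(78,56,118)),('scene',S(485,150),(78,-56,118))]
def W(p,q):
    c,s=np.cos(p[2]),np.sin(p[2]);q=np.array(q)/1000
    return np.array([p[0]+c*q[0]-s*q[1],p[1]+s*q[0]+c*q[1],q[2]])
f=lambda p:np.concatenate([proj(c,W(p,q))[0]-uv for c,uv,q in obs])
r=least_squares(f,[.55,-.1,.25],x_scale=[.1,.1,.1],loss='soft_l1')
if __name__=='__main__':
    p=r.x;print(p);print(np.round(f(p).reshape(-1,2),1))
    for n,q in(('pin',(-80,0,140)),('handle',(-153,0,104)),('out',(-205,0,104))):print(n,W(p,q),np.hypot(*W(p,q)[:2]))
    for n,uv in(('rack',(587,296)),('cup',(219,255)),('timer',(490,436))):print(n,unproj('top',np.array(uv)*.7,.05))
E
python3 fit.py
```

```text
[ 0.69159972 -0.10607758  0.29262822]
[[ 0.2  0.4]
 [ 0.4 -0. ]
 [ 0.2  0.5]
 [-1.3  2.2]
 [ 0.6  0.3]
 [-2.7 -2.4]
 [ 0.2 -3.4]
 [ 0.2  0.3]
 [-0.3  0.8]
 [-1.4 -0.3]
 [-1.   2. ]
 [ 2.8 -4.1]
 [ 3.3 -1.4]]
pin [ 0.6150006  -0.12915515  0.14      ] 0.6284160936750282
handle [ 0.5451039  -0.15021344  0.104     ] 0.5654222645852064
out [ 0.49531447 -0.16521387  0.104     ] 0.5221417858142994
rack [ 0.63168168 -0.38786494  0.05      ]
cup [0.68508337 0.24360086 0.05      ]
timer [ 0.39020135 -0.22663273  0.05      ]
```

>>> move_arm:
  rows:
    - [20,17,0,-0.006,-1]
    - [36,30,0,-0.006,-1]
    - [36,30,0,-0.006,-1]
    - [36,30,0,-0.006,-1]
    - [36,30,0,-0.006,-1]
    - [36,30,0,-0.006,-1]
    - [36,30,0,-0.006,-1]
    - [36,30,0,-0.006,-1]
    - [36,30,0,-0.006,-1]
    - [36,30,0,-0.006,-1]
    - [36,30,0,-0.006,-1]
    - [36,30,0,-0.006,-1]
  newtons: 30

```text
time: 1.4
tool_pos: [0.6045, -0.1419, 0.2265]
tool_rot: [-3.142, 0.0, 0.293]
contact_force: [-0.1, -1.0, -0.1]
opening: 0.0921
grip_force: 0.0
```

>>> move_arm:
  rows:
    - [0,0,0,0,-1]
    - [0,0,0,0,-1]

```text
time: 1.6
tool_pos: [0.6035, -0.1426, 0.2259]
tool_rot: [-3.141, 0.001, 0.295]
contact_force: [-0.5, -0.2, -1.7]
opening: 0.092
grip_force: 0.0
```

>>> move_arm:
  rows:
    - [11,13,0,0,-1]
    - [0,0,-20,0,-1]
    - [0,0,-20,0,-1]
    - [0,0,-10,0,-1]
    - [0,0,0,0,-1]

```text
time: 2.1
tool_pos: [0.6133, -0.1307, 0.1754]
tool_rot: [-3.14, 0.002, 0.292]
contact_force: [-0.1, -0.3, -0.4]
opening: 0.0916
grip_force: 0.0
```

Run:
```python
from h import *
im=vision.read_camera('scene')[100:300,220:420,::-1];a=cv2.resize(im,(600,600),interpolation=cv2.INTER_CUBIC)
cv2.imwrite('pics/a.png',a)
o=monitor.observe();print(o['tool_pos'],o['qpos'])
```

```text
[ 0.61402425 -0.13086293  0.17671061] [-3.31952508e-01  5.70513640e-01  1.29323102e+00 -4.84138640e-05
  1.27857128e+00  9.47054085e-01]
```

View pics/a.png

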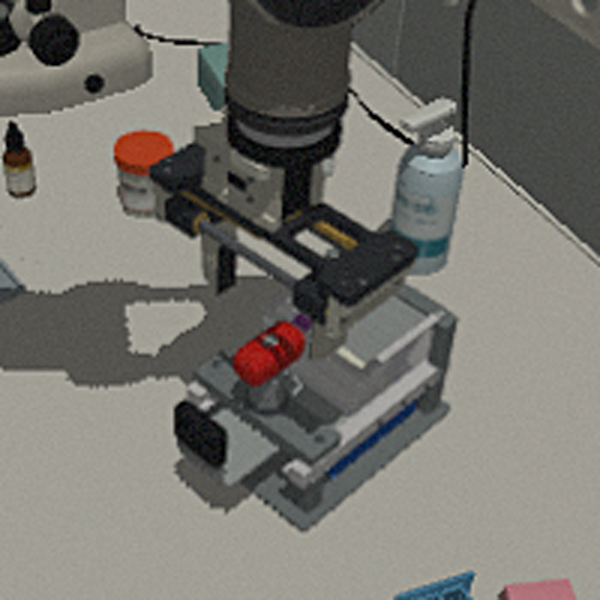

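The long gripper body lies along the closing axis. The fingers, at (220,270) and (322,335), straddle the red grip at (270,350). Descend and grip.

>>> move_arm:
  rows:
    - [1,1,-20,0,-1]
    - [0,0,-20,0,-1]
    - [0,0,-13,0,-1]
    - [0,0,0,0,0.2]
    - [0,0,0,0,1]
    - [0,0,0,0,1]
    - [0,0,0,0,1]
    - [0,0,0,0,1]
    - [0,0,0,0,1]
  newtons: 35

```text
time: 3.05
tool_pos: [0.6155, -0.1295, 0.1241]
tool_rot: [3.141, -0.001, 0.293]
contact_force: [0.3, 0.3, 0.0]
opening: 0.0484
grip_force: 0.0
```

>>> move_arm:
  rows:
    - [0,0,0,0,1]
    - [0,0,0,0,1]
    - [0,0,0,0,1]
    - [0,0,0,0,1]
    - [0,0,0,0,1]
    - [0,0,0,0,1]

```text
time: 3.65
tool_pos: [0.6146, -0.1277, 0.1237]
tool_rot: [-3.139, 0.001, 0.293]
contact_force: [-2.5, 5.6, 2.4]
opening: 0.0295
grip_force: 35.0
```

>>> move_arm:
  rows:
    - [-0.5,1.5,0,0,1]
    - [0,0,5,0,1]
    - [0,0,5,0,1]
    - [0,0,5,0,1]
    - [0,0,4,0,1]
    - [0,0,0,0,1]
    - [0,0,0,0,1]
  newtons: 50

```text
time: 4.35
tool_pos: [0.6146, -0.1277, 0.1423]
tool_rot: [-3.141, 0.001, 0.293]
contact_force: [1.8, 2.7, -9.2]
opening: 0.0299
grip_force: 50.0
```

>>> move_arm:
  rows:
    - [0,0,0,0.1,1]
    - [0,0,0,0.13,1]
    - [0,0,0,0.14,1]
    - [0,0,0,0.14,1]
    - [0,0,0,0.14,1]
    - [0,0,0,0.14,1]
    - [0,0,0,0.14,1]
    - [0,0,0,0.14,1]
    - [0,0,0,0.14,1]
    - [0,0,0,0.14,1]
    - [0,0,0,0.12,1]
    - [0,0,0,0.1,1]

```text
time: 5.55
tool_pos: [0.6166, -0.1287, 0.1431]
tool_rot: [3.138, 0.003, 1.867]
contact_force: [7.0, 0.5, -8.8]
opening: 0.0295
grip_force: 50.0
```

>>> move_arm:
  rows:
    - [0,0,0,0,1]
    - [0,0,0,0,1]

```text
time: 5.75
tool_pos: [0.6166, -0.1287, 0.1431]
tool_rot: [3.138, 0.003, 1.863]
contact_force: [6.8, 0.3, -8.6]
opening: 0.0295
grip_force: 50.0
```

>>> move_arm:
  rows:
    - [1,0,-3,0,1]
    - [0,0,-3.5,0,1]
    - [0,0,0,0,1]
    - [0,0,0,0,1]

```text
time: 6.15
tool_pos: [0.6166, -0.1287, 0.1362]
tool_rot: [3.14, 0.002, 1.863]
contact_force: [5.0, -1.8, -7.5]
opening: 0.0299
grip_force: 50.0
```

>>> move_arm:
  rows:
    - [0,0,-0.5,0,1]
    - [0,0,0,0,0]
    - [0,0,0,0,-0.5]
    - [0,0,0,0,-0.5]
    - [0,0,0,0,-0.5]
    - [0,0,0,0,-0.5]
    - [0,0,0,0,-0.5]

```text
time: 6.85
tool_pos: [0.6158, -0.128, 0.1358]
tool_rot: [3.141, 0.0, 1.863]
contact_force: [-0.5, 0.1, 0.3]
opening: 0.0683
grip_force: 0.0
```

Run:
```python
from h import *
im=vision.read_camera('scene')[140:290,250:400,::-1];a=cv2.resize(im,(600,600),interpolation=cv2.INTER_CUBIC)
cv2.imwrite('pics/b.png',a)
```

```text
(no output)
```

View pics/b.png

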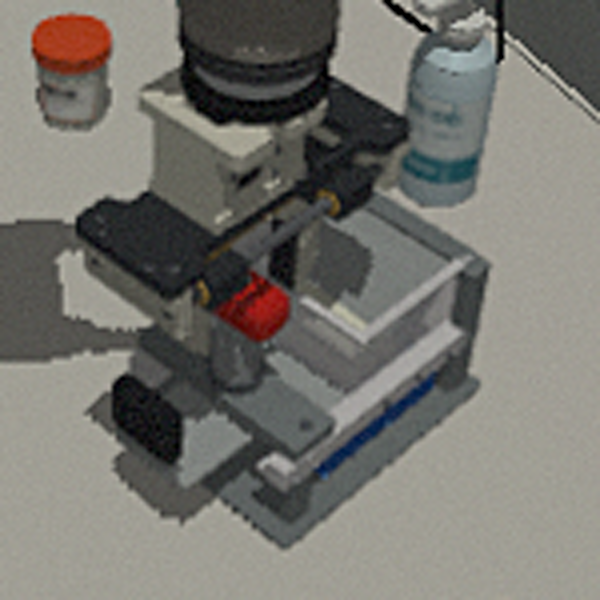

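The grip at (255,305) is now crosswise and the pin stays raised on its own. The fingers are off it. Go up, turn back and move over the handle.

>>> move_arm:
  rows:
    - [0,0,20,0,-0.6]
    - [0,0,25,0,-0.7]
    - [-7,-2,0,-0.14,-1]
    - [-7,-2,0,-0.14,-1]
    - [-7,-2,0,-0.14,-1]
    - [-7,-2,0,-0.14,-1]
    - [-7,-2,0,-0.14,-1]
    - [-7,-2,0,-0.14,-1]
    - [-7,-2,0,-0.14,-1]
    - [-7,-2,0,-0.14,-1]
    - [-7,-2,0,-0.14,-1]
    - [-7,-3,0,-0.14,-1]

```text
time: 8.1
tool_pos: [0.5455, -0.1489, 0.1808]
tool_rot: [3.141, 0.0, 0.457]
contact_force: [-0.4, -0.7, -0.1]
opening: 0.0918
grip_force: 0.0
```

>>> move_arm:
  rows:
    - [0,0,0,-0.12,-1]
    - [0,0,0,-0.05,-1]
    - [0,0,0,0,-1]

```text
time: 8.4
tool_pos: [0.5458, -0.149, 0.1809]
tool_rot: [3.141, -0.0, 0.292]
contact_force: [0.3, 0.3, -0.9]
opening: 0.0912
grip_force: 0.0
```

Run:
```python
from h import *
from fit import W,r
snap('top','c',(240,130,350,250),5);snap('scene','d',(250,150,400,290),4)
o=monitor.observe();print(o['tool_pos'],o['tool_rot'],W(r.x,(-153,0,104)))
```

```text
[ 0.54580524 -0.14894791  0.1807464 ] [3.14152101e+00 4.56143505e-05 2.94394975e-01] [ 0.5451039  -0.15021344  0.104     ]
```

View pics/d.png

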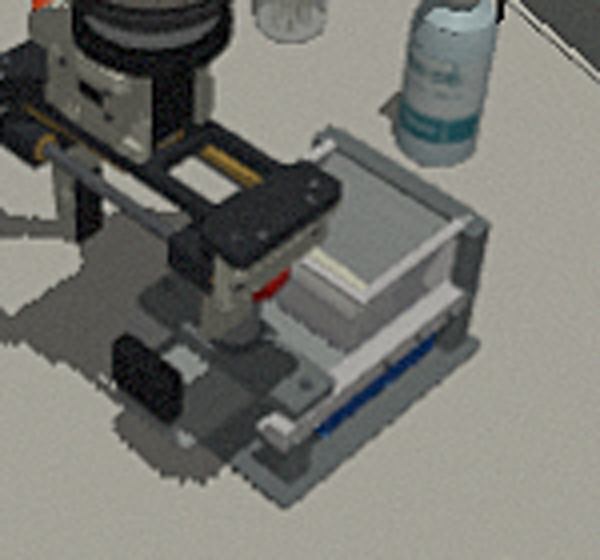

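The gripper is over the handle (148,378), with the fingers either side of its width, and the red grip is clear behind. Descend and grip.

>>> move_arm:
  rows:
    - [-1,-1,-20,0,-1]
    - [0,0,-25,0,-1]
    - [0,0,-25,0,-1]
    - [0,0,-17,0,-1]
    - [0,0,0,0,0]
    - [0,0,0,0,1]
    - [0,0,0,0,1]
    - [0,0,0,0,1]
    - [0,0,0,0,1]
    - [0,0,0,0,1]
    - [0,0,0,0,1]
  newtons: 40

```text
time: 9.6
tool_pos: [0.5447, -0.1488, 0.0943]
tool_rot: [-3.14, -0.0, 0.292]
contact_force: [-1.1, 3.7, 3.7]
opening: 0.0495
grip_force: 40.0
```

>>> move_arm:
  rows:
    - [-4.8,-1.4,0,0,1]
    - [-4.8,-1.4,0,0,1]
    - [-4.8,-1.5,0,0,1]
    - [-4.8,-1.4,0,0,1]
    - [-4.8,-1.5,0,0,1]
    - [-4.8,-1.4,0,0,1]
    - [-4.8,-1.5,0,0,1]
    - [-4.8,-1.4,0,0,1]
    - [-4.8,-1.5,0,0,1]
    - [-4.8,-1.4,0,0,1]
    - [-1,-0.3,0,0,1]
    - [0,0,0,0,1]

```text
time: 10.8
tool_pos: [0.4957, -0.1636, 0.0943]
tool_rot: [-3.14, -0.0, 0.292]
contact_force: [-1.2, 6.2, 5.4]
opening: 0.0498
grip_force: 40.0
```

>>> move_arm:
  rows:
    - [0,0,0,0,1]
    - [0,0,0,0,1]
    - [0,0,0,0,1]
    - [0,0,0,0,1]
    - [0,0,0,0,1]

```text
time: 11.3
tool_pos: [0.4956, -0.1636, 0.0943]
tool_rot: [-3.14, -0.0, 0.292]
contact_force: [-1.6, 4.8, 5.1]
opening: 0.0496
grip_force: 40.0
```

Run:
```python
from h import *
a,b=[cv2.resize(vision.read_camera(c)[y:y+120,x:x+120,::-1],(400,400),interpolation=cv2.INTER_CUBIC) for c,x,y in(('top',235,120),('scene',270,165))]
cv2.imwrite('pics/e.png',np.hstack([a,b]))
```

```text
(no output)
```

View pics/e.png

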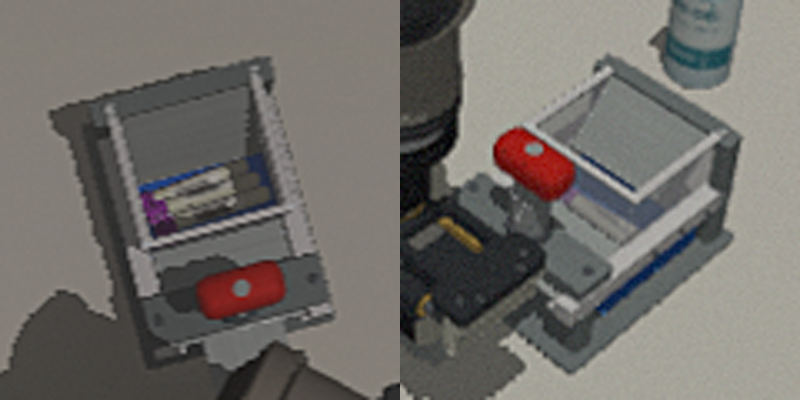

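The top view shows the grip crosswise at (241,288), so the pin is parked. The tubes lie low in the blue tray at (200,195) and the gate is fully out. Push it shut.

>>> move_arm:
  rows:
    - [4.8,1.4,0,0,1]
    - [4.8,1.4,0,0,1]
    - [4.8,1.5,0,0,1]
    - [4.8,1.4,0,0,1]
    - [4.8,1.5,0,0,1]
    - [4.8,1.4,0,0,1]
    - [4.8,1.5,0,0,1]
    - [4.8,1.4,0,0,1]
    - [4.8,1.5,0,0,1]
    - [4.8,1.4,0,0,1]
    - [1.5,0.3,0,0,1]
    - [0,0,0,0,1]

```text
time: 12.6
tool_pos: [0.5447, -0.1488, 0.0943]
tool_rot: [-3.14, 0.001, 0.293]
contact_force: [-3.6, 4.6, 6.7]
opening: 0.0496
grip_force: 40.0
```

>>> move_arm:
  rows:
    - [1,0.3,0,0,1]
    - [1,0.3,0,0,1]
    - [0,0,0,0,1]

```text
time: 12.9
tool_pos: [0.5447, -0.1488, 0.0943]
tool_rot: [-3.139, 0.005, 0.293]
contact_force: [-11.4, 2.1, 9.7]
opening: 0.0501
grip_force: 40.0
```

Hard against the stop, so it is shut. Release and withdraw.

>>> move_arm:
  rows:
    - [-1,-0.3,0,0,1]
    - [0,0,0,0,-0.3]
    - [0,0,0,0,-0.8]
    - [0,0,0,0,-1]
    - [0,0,0,0,-1]
    - [0,0,0,0,-1]
    - [0,0,20,0,-1]
    - [0,0,30,0,-1]
    - [0,0,40,0,-1]
    - [-15,-20,40,0,-1]
    - [-30,-30,20,0,-1]
    - [-40,-35,0,0,-1]

```text
time: 14.1
tool_pos: [0.4648, -0.2339, 0.2471]
tool_rot: [3.136, -0.005, 0.295]
contact_force: [-0.6, -0.7, -0.1]
opening: 0.0917
grip_force: 0.0
```

>>> move_arm:
  rows:
    - [-40,-35,0,0,-1]
    - [-35,-30,0,0,-1]
    - [-20,-30,0,0,-1]
    - [0,0,0,0,-1]
    - [0,0,0,0,-1]
    - [0,0,0,0,-1]
    - [0,0,0,0,-1]

```text
time: 14.8
tool_pos: [0.3718, -0.3246, 0.2437]
tool_rot: [-3.141, -0.0, 0.295]
contact_force: [-0.1, 0.2, 0.7]
opening: 0.0918
grip_force: 0.0
```

Run:
```python
from h import *
a,b=[cv2.resize(vision.read_camera(c)[y:y+120,x:x+120,::-1],(400,400),interpolation=cv2.INTER_CUBIC) for c,x,y in(('top',235,120),('scene',265,170))]
cv2.imwrite('pics/f.png',np.hstack([a,b]))
print(monitor.observe()['time'])
```

```text
14.9
```

View pics/f.png

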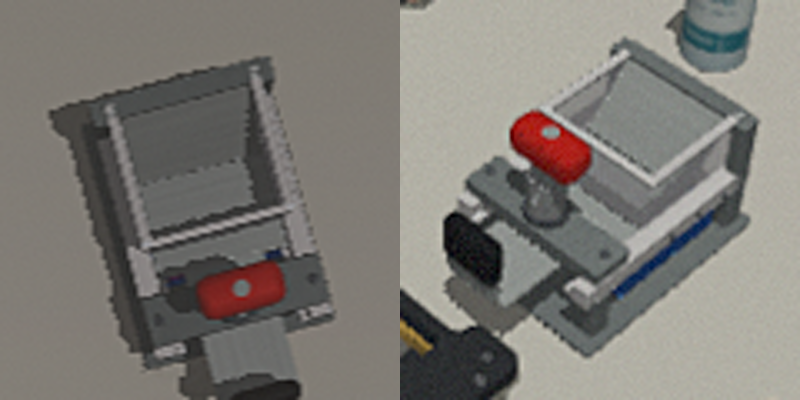

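The hopper is empty with the gate shut, and the handle is back home at (260,388). The pin is parked crosswise at (241,288) and the arm is clear.

```bash
python3 -c "
from cell import workorder
print(workorder.hand_in())"
```

```text
the job is handed in; nothing more can be done
None
```

The job is handed in at about 15 s, with no verdict returned: the pin is parked crosswise in its notch, the hopper is empty with the tubes dropped into the tray, and the gate is pushed fully shut; I did not count all five tubes in the tray, or re-photograph the rack, cup and timer, which the arm stayed clear of.

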